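# Stand a filled chocolate mould heavy end down on the marble disc

## Robot

A 7-joint arm with a two-finger parallel gripper is mounted at the origin on the work surface. World frame = base frame: x ahead of the robot, y to its left, z up, the work surface at z = 0. Lengths are in m, angles in rad, forces in N, time in s.
With the tool pointing down it reaches from about 0.35 to 0.9 m from the base axis. Payload 19.9 kg.
Tool frame: the origin (TCP) lies midway between the tips of the shut fingers; the grasp point (between the pads) lies hold_point_z behind it (hold_point_z is the distance from the TCP to the grasp point, in m); z points along the fingers, y is the line along which they close (so a half turn about z gives the same grasp; the last joint's range is limited). The gripper opens to 85 mm and grips with 20 to 120 N. Pads are 22 mm wide; open, the fingers measure 114 mm over their backs; the gripper's body (76 mm by 85 mm) begins 54 mm behind the grasp point. The pads swing forward as they close: fully open they stand 13 mm farther back than shut.
Start: joints at [1.111, 0.417, -0.01, 1.614, 0.005, 1.111, -0.053], TCP at [0.254, -0.571, 0.231] pointing down, gripper open.
Joint ranges: [-2.81, 2.81], [-0.39, 2.02], [-1.27, 1.25], [0.06, 2.57], [-1.19, 4.33], [0.19, 2], [-2.82, 2.82]. Speed limits (rad/s): [1.89, 1.89, 2.39, 2.39, 3.01, 3.01, 3.01].

## Interface

Orientations are given as a unit quaternion [x, y, z, w].
In Python, from bench import * gives the robot as it stands. The module is installed in compiled form; this text tells all that it offers.
- The arm moves only by the tool jog_arm, never from a script. Its argument "motion" is a list of rows, each a list of 3 entries, a list of its own where there are three numbers: the turn, a rotation vector about the tool's x, y, z in rad, then the shift along the tool's x, y, z in mm, then the opening, from 0 (shut) to 1 (fully open). A call has 1 to 12 rows; each row is the pose to reach, as a shift and turn from the pose commanded when the call began, along the tool's axes at that moment; what a row does not reach only later rows make up. A row lasts 1/12 s, in which the tool goes at most 41.7 mm and 7.16 degrees, less where a joint would pass 70% of its speed; a pose out of reach is approached as far as the arm can. A call with a gripper value outside its range is refused whole. The fingers move at their own pace and stop on an object; "newtons" is the grip in N (left out, the last holds). Time passes only in rows, so rows that repeat a pose let the fingers close. It gives the time, the measured TCP pose, the force, the opening and the grip force at its end, in the units of the state.
- read_state(): the state, without advancing time (a new reading comes with each control period).
- read_camera(name): name is "scene" or "top"; returns the picture (420x560x3 uint8, red, green, blue); there is no depth.
- camera_params(name): a dict with "fx", "fy", "cx", "cy" (pixels), "R" (3x3) and "t" (3): a world point X has camera coordinates R X + t. Camera axes: x right, y down, z forward; pixel columns grow to the right and rows downward; lengths in m; the calibration is good to about 2 mm. A picture is of the moment at which its call begins. camera_params takes no time and is no camera call.
- close_job(): hands the job in; it is judged then, once.
The state is a dict: "t": time; "joints": joint angles; "joint_velocities": joint speeds; "joint_efforts": joint torques, N m; "tool_pos": TCP position; "tcp_rot": TCP orientation; "force": force on the tool from outside, world axes, zero at the start; "torque": the same for the moment, N m; "gripper_width": opening from 0.0 (shut) to 1.0 (fully open); "finger_force": force on a finger pad.
Only numpy, scipy, OpenCV 4.12 (cv2) and the standard library are available. Lean on these libraries where they do the work, as an engineer would, in place of code of your own. Each camera call takes 0.05 s, during which the arm holds its last target. There are 200 camera calls.

## Task

The closed red mould is cast solid at one end and hollow at the other, and from outside nobody can tell which. Lift it clear of the bench by the black stem of its swivelling bail, let it balance there until the heavy end hangs straight down, then stand it gently, heavy end down, near the middle of the round marble disc and let go. Leave the white mould where it lies.

Things in the scene. Friction and masses are not known exactly. Their poses are not given: they have to be found in the camera images.
- red_mould: Closed red plastic mould, a block 110 mm long, 44 x 44 mm in section, about 0.26 kg, lying flat. Both ends look alike; the centre of mass is 16 mm from the middle. Origin at its middle; x axis along its length, y along two side pins, z up as it lies. On the pins swings, with slight friction, an aluminium U-shaped bail (crossbar 65 to 70 mm from the pins); the block swings through it.
- red_grip (a point): Grip point on the bail's black stem, 96 mm from the pins. Stem 16 x 16 mm, 44 mm long (70 to 114 mm from the pins); z up along it, y parallel to the pins. The bail starts upright within 0.1 rad and stays so when let go. Lifted by it, the mould's heavy end sinks by itself and hangs plumb within about 6 degrees after 1 to 2 s, its foot 55 mm below the pins.
- marble_disc: Fixed round white marble disc, 120 mm across, 10 mm high, on the bench; origin at the centre of its underside, z up. (A brown wooden disc of the same size lies elsewhere: not the target.)
- white_mould: White mould of the same make, 110 mm long, 44 x 44 mm in section, lying on the bench with its bail up (stem top about 136 mm above the bench). Not to be moved. Origin at its middle, x axis along its length.
Things that resemble listed ones, but are neither listed nor needed, are in the scene too. What is meant by the red_mould is not blue or purple, and is the smaller of those in its own colour.

How it is judged:
By the outcome, as a careful person would: the job done as asked, in the order asked, and still so for the second after the job is handed in, with the robot touching nothing.
It also fails if it takes over 48 s, if anything falls off the work surface, if the arm or the gripper's body presses on something with over 40 N, if the wrist force passes 120 N, or if a joint passes its speed limit or range.

## Working session

There is one attempt and no reset: what is moved stays moved. The work goes in short steps, Python scripts to look and compute and a tool call to move; the robot and the scene stay as the last step left them, time stands still between calls to the robot, and variables do not carry over. Pictures are saved under pics/ and viewed, at most 10 in all, crops included, and the job is handed in when it is done.

Besides the shell and the picture viewer there is one more tool, called after "Request:" by a JSON object that holds its "fn" and its "kwargs". jog_arm: Moves the arm, as the interface text tells. Its arguments: {"type":"object","properties":{"motion":{"type":"array"},"newtons":{"type":"number"}},"required":["motion"]}

```bash
mkdir -p pics; python3 - <<'E'
from bench import *
import cv2
for n in("scene","top"):
    cv2.imwrite(f"pics/{n}0.png",read_camera(n)[:,:,::-1])
    print(n,camera_params(n))
s=read_state();print(s)
try: print(hold_point_z)
except Exception as e: print(e)
E
```

```text
scene {'fx': 385.4335906151821, 'fy': 385.4335906151821, 'cx': 281.9728950000574, 'cy': 210.90338267485805, 'R': array([[ 0.02265583,  0.99971028,  0.00812837],
       [ 0.55600305, -0.00584243, -0.83115972],
       [-0.83087142,  0.02335001, -0.55597433]]), 't': array([-0.08823868, -0.19902245,  1.29128722])}
top {'fx': 473.92082623458367, 'fy': 473.92082623458367, 'cx': 278.0842047432572, 'cy': 207.4018488522883, 'R': array([[-0.01616176, -0.99986565, -0.00273652],
       [-0.99596695,  0.0163402 , -0.08822034],
       [ 0.0882532 ,  0.00129968, -0.99609723]]), 't': array([0.07178851, 0.50991441, 1.20099338])}
{'t': 0.1, 'joints': array([ 1.11151899,  0.41796295, -0.01030505,  1.6140945 ,  0.0047158 ,
        1.11071283, -0.05300265]), 'joint_velocities': array([-0.00068663, -0.0010183 ,  0.0004514 ,  0.00042876,  0.00114835,
       -0.00063099, -0.00024698]), 'joint_efforts': array([ 1.38048786e-04, -8.65829945e+01,  6.79473616e-01, -4.35634732e+01,
        1.90796040e-02,  5.04058320e-03, -3.34167134e-05]), 'tool_pos': array([ 0.25344411, -0.5709666 ,  0.23070064]), 'tcp_rot': array([ 9.78260348e-01,  2.07379745e-01, -1.68782266e-04, -5.51912156e-04]), 'force': array([-0.01034678, -0.44672346,  0.34753365]), 'torque': array([-0.0034762 ,  0.04651112,  0.02816879]), 'finger_force': 0.0, 'gripper_width': 1.0011846091510435}
0.0187
```

View pics/scene0.png

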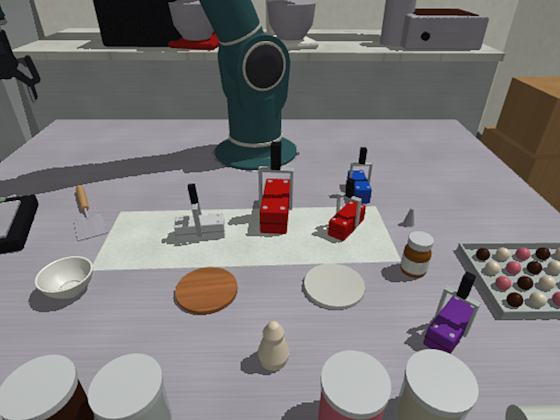

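View pics/top0.png

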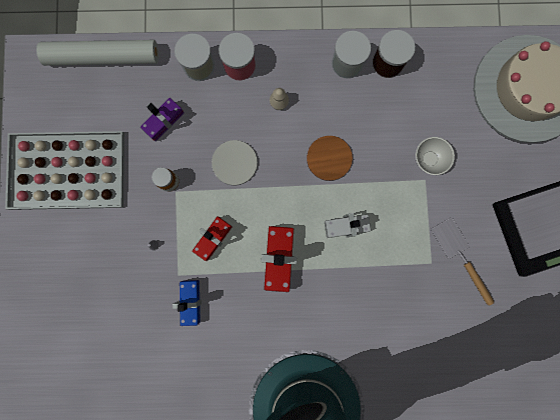

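The top view shows two red moulds, a large one at (279,258) and a small one at (212,238). In the scene view they are at (275,203) and (347,219). The small one fits "smaller of its own colour". Blue (188,303) and purple (162,118) are excluded. The marble disc is at top (235,162), the wooden one at (330,158), and the white mould at (347,226).

```bash
cat > h.py <<'E'
import numpy as np, cv2
from bench import *
def ray(n,u,v,z):
    c=camera_params(n);R,t=c["R"],c["t"];o=-R.T@t
    d=R.T@np.array([(u-c["cx"])/c["fx"],(v-c["cy"])/c["fy"],1]);return o+d*(z-o[2])/d[2]
def proj(n,X):
    c=camera_params(n);p=c["R"]@np.asarray(X)+c["t"];return c["fx"]*p[0]/p[2]+c["cx"],c["fy"]*p[1]/p[2]+c["cy"]
E
python3 - <<'E'
from h import *
T=cv2.imread("pics/top0.png");S=cv2.imread("pics/scene0.png")
hsv=cv2.cvtColor(T,cv2.COLOR_BGR2HSV);h,s,v=cv2.split(hsv)
red=(((h<8)|(h>172))&(s>150)&(v>90)).astype(np.uint8)
red[:,250:]=0;red[:210]=0;red[270:]=0
# bench-level outline of the top face: fit rect, cast corners on z=0.044
red=cv2.morphologyEx(red,cv2.MORPH_OPEN,np.ones((2,2)))
r=cv2.minAreaRect(np.argwhere(red)[:,::-1].astype(np.float32));print("rect",r)
P=np.array([ray("top",*p,0.044) for p in cv2.boxPoints(r)]);print("corners",P.round(3),"mid",P.mean(0).round(3),"sides",np.linalg.norm(P[1]-P[0]),np.linalg.norm(P[2]-P[1]))
bl=((v<55)).astype(np.uint8);bl[:,235:]=0;bl[:,:190]=0;bl[:218]=0;bl[258:]=0
n,l,st,ce=cv2.connectedComponentsWithStats(bl)
for i in range(1,n):
    if st[i,4]>8: print("black",st[i],ce[i],ray("top",*ce[i],0.136).round(3))
g=cv2.cvtColor(T,cv2.COLOR_BGR2GRAY)
w=((s<40)&(v>140)).astype(np.uint8);w[:,:205]=0;w[:,265:]=0;w[:135]=0;w[184:]=0
w=cv2.morphologyEx(w,cv2.MORPH_OPEN,np.ones((3,3)))
n,l,st,ce=cv2.connectedComponentsWithStats(w)
for i in range(1,n):
    if st[i,4]>200: print("disc",st[i],ce[i],ray("top",*ce[i],0.010).round(3))
a=cv2.resize(T[195:275,165:265],None,fx=4,fy=4,interpolation=cv2.INTER_CUBIC)
b=cv2.resize(S[160:240,310:410],None,fx=4,fy=4,interpolation=cv2.INTER_CUBIC)
cv2.imwrite("pics/crop1.png",np.hstack([a,b]))
E
```

```text
rect ((211.73483276367188, 239.15237426757812), (16.458358764648438, 42.79172897338867), 36.15818405151367)
corners [[0.401 0.281 0.044]
 [0.487 0.217 0.044]
 [0.462 0.183 0.044]
 [0.376 0.247 0.044]] mid [0.432 0.232 0.044] sides 0.10729040485824941 0.04187775610510706
black [208 226  24  32  59] [220.27118644 241.20338983] [0.424 0.199 0.136]
black [204 231   9   9  52] [208.09615385 235.11538462] [0.439 0.227 0.136]
disc [226 141  30  43 881] [241.15891033 162.27809308] [0.633 0.159 0.01 ]
```

View pics/crop1.png

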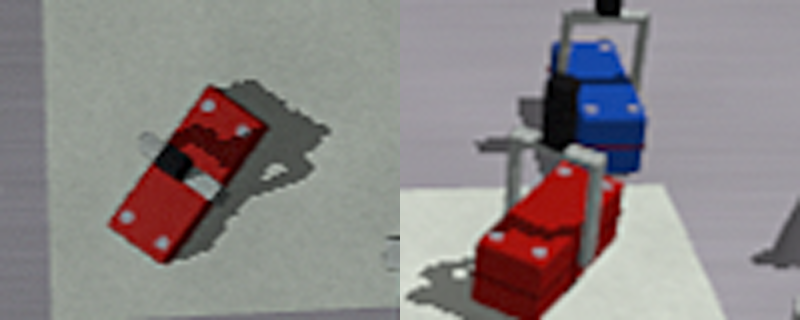

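The crop confirms it: the small red mould lies on the pale mat, with its black stem top at about top (208.5,235.5) and scene (350.5,188). Next I'll measure the disc, cross-check the stem across the two views, and work out the approach.

```bash
cat >> h.py <<'E'
from scipy.spatial.transform import Rotation as Ro
def cross(u1,u2):
    A=[];B=[]
    for n,(u,v) in(("top",u1),("scene",u2)):
        c=camera_params(n);P=np.c_[c["R"],c["t"]];K=np.array([[c["fx"],0,c["cx"]],[0,c["fy"],c["cy"]],[0,0,1]]);P=K@P
        A.append(P)
    X=cv2.triangulatePoints(A[0],A[1],np.array(u1,float).reshape(2,1),np.array(u2,float).reshape(2,1));return (X[:3]/X[3]).ravel()
def go(pos,yaw_y):  # tool down with its y at world angle yaw_y
    s=read_state();R0=Ro.from_quat(s["tcp_rot"]);y=np.array([np.cos(yaw_y),np.sin(yaw_y),0]);z=np.array([0,0,-1.])
    R1=Ro.from_matrix(np.c_[np.cross(y,z),y,z])
    print("turn",(R0.inv()*R1).as_rotvec().round(3),"shift mm",(R0.inv().apply(np.array(pos)-s["tool_pos"])*1000).round(1))
E
python3 - <<'E'
from h import *
T=cv2.imread("pics/top0.png");S=cv2.imread("pics/scene0.png")
print("stem top X",cross((208.3,235.3),(351,179.5)).round(4), "scene rows z .136/.092",proj("scene",(.437,.229,.136)),proj("scene",(.435,.230,.092)))
# disc by Hough on the top view
g=cv2.cvtColor(T,cv2.COLOR_BGR2GRAY)
c=cv2.HoughCircles(g[130:190,195:275],cv2.HOUGH_GRADIENT,1.2,50,param1=80,param2=15,minRadius=20,maxRadius=29)
for u,v,r in c[0]: print("disc",u+195,v+130,r,ray("top",u+195,v+130,.01).round(4),"radius m",np.linalg.norm(ray("top",u+195+r,v+130,.01)-ray("top",u+195,v+130,.01)).round(4))
hs=cv2.cvtColor(S,cv2.COLOR_BGR2HSV)
bl=(hs[:,:,2]<50).astype(np.uint8);bl[:,:340]=0;bl[:,360:]=0;bl[:172]=0;bl[202:]=0
n,l,st,ce=cv2.connectedComponentsWithStats(bl);print(st[1:],ce[1:])
go((.437,.229,.26),np.radians(53.3))
E
```

```text
stem top X [0.4386 0.2284 0.1362] scene rows z .136/.092 (np.float64(350.1260063651875), np.float64(179.2644002223995)) (np.float64(348.3704421936142), np.float64(195.6567596253523))
disc 232.8 161.8 21.56 [0.6346 0.1807 0.01  ] radius m 0.0567
[[345 178  10  20 144]
 [357 196   1   1   1]] [[349.58333333 187.68055556]
 [357.         196.        ]]
turn [-1.000e-03 -1.000e-03 -2.083e+00] shift mm [ 492.3 -656.7  -28.6]
```

Request:
{"fn": "jog_arm", "kwargs": {"motion": [[[0, 0, -0.12], [20, -26, -30], 1], [[0, 0, -0.24], [45, -60, -60], 1], [[0, 0, -0.36], [70, -93, -60], 1], [[0, 0, -0.48], [94, -126, -60], 1], [[0, 0, -0.6], [119, -159, -60], 1], [[0, 0, -0.72], [143, -191, -60], 1], [[0, 0, -0.84], [168, -224, -60], 1], [[0, 0, -0.96], [192, -256, -60], 1], [[0, 0, -1.08], [217, -289, -60], 1], [[0, 0, -1.2], [242, -322, -60], 1], [[0, 0, -1.3], [266, -355, -60], 1], [[0, 0, -1.4], [290, -387, -60], 1]], "newtons": 60}}

```text
t: 1.1
tool_pos: [0.3606, -0.1006, 0.2913]
tcp_rot: [0.613, 0.79, -0.0, 0.0]
force: [1.7, -0.0, 0.5]
gripper_width: 0.997
finger_force: 0.0
```

```bash
python3 - <<'E'
from h import *
print(read_state()["tool_pos"],read_state()["t"],read_state()["joints"].round(2))
go((.437,.229,.26),np.radians(53.3))
E
```

```text
[ 0.36063764 -0.10062791  0.29126599] 1.1 [ 0.73 -0.11 -0.5   2.08 -0.06  1.16  0.51]
turn [-0.     0.    -0.678] shift mm [300.2 156.1  31.1]
```

Request:
{"fn": "jog_arm", "kwargs": {"motion": [[[0, 0, -0.1], [33, 17, 0], 1], [[0, 0, -0.2], [66, 34, 0], 1], [[0, 0, -0.3], [99, 51, 0], 1], [[0, 0, -0.4], [132, 68, 0], 1], [[0, 0, -0.5], [165, 85, 0], 1], [[0, 0, -0.6], [198, 102, 0], 1], [[0, 0, -0.678], [231, 119, 0], 1], [[0, 0, -0.678], [264, 137, 10], 1], [[0, 0, -0.678], [285, 148, 25], 1], [[0, 0, -0.678], [300, 156, 50], 1], [[0, 0, -0.678], [300, 156, 50], 1], [[0, 0, -0.678], [300, 156, 50], 1]]}}

```text
t: 2.1
tool_pos: [0.4381, 0.2269, 0.2403]
tcp_rot: [0.316, 0.949, -0.0, -0.002]
force: [-0.5, 0.2, 0.7]
gripper_width: 1.001
finger_force: 0.0
```

```bash
python3 - <<'E'
from h import *
s=read_state();print(s["tool_pos"],s["t"],s["joints"].round(2))
go((.437,.229,.0993),np.radians(53.3))
for n in("scene","top"): cv2.imwrite(f"pics/{n}1.png",read_camera(n)[:,:,::-1])
T=cv2.imread("pics/top1.png");S=cv2.imread("pics/scene1.png")
cv2.imwrite("pics/mix1.png",np.hstack([cv2.resize(T[130:280,165:285],None,fx=3,fy=3),cv2.resize(S[150:300,300:420],None,fx=3,fy=3)]))
E
```

```text
[0.4380679  0.22687982 0.24025385] 2.1 [ 0.22  0.27 -0.88  1.9   0.23  1.08  0.18]
turn [-0.002 -0.003 -0.003] shift mm [  1.8   1.3 141. ]
```

View pics/mix1.png

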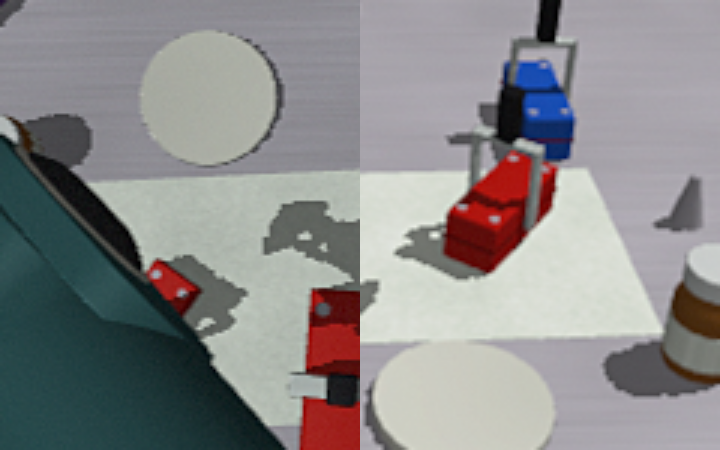

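The view shows the mould undisturbed under the gripper. The marble disc's centre is at top (234.3,162.3) and scene (334,~285).

Request:
{"fn": "jog_arm", "kwargs": {"motion": [[[-0.002, -0.003, -0.003], [2, 1, 25], 1], [[-0.002, -0.003, -0.003], [2, 1, 55], 1], [[-0.002, -0.003, -0.003], [2, 1, 85], 1], [[-0.002, -0.003, -0.003], [2, 1, 110], 1], [[-0.002, -0.003, -0.003], [2, 1, 130], 1], [[-0.002, -0.003, -0.003], [2, 1, 141], 1], [[-0.002, -0.003, -0.003], [2, 1, 141], 1], [[-0.002, -0.003, -0.003], [2, 1, 141], 1]]}}

```text
t: 2.87
tool_pos: [0.4385, 0.2282, 0.1013]
tcp_rot: [0.316, 0.949, 0.001, 0.002]
force: [0.2, 0.6, 1.1]
gripper_width: 0.997
finger_force: 0.0
```

```bash
python3 - <<'E'
from h import *
s=read_state();print(s["tool_pos"],s["t"],s["force"])
cv2.imwrite("pics/s2.png",read_camera("scene")[:,:,::-1])
S=cv2.imread("pics/s2.png")
cv2.imwrite("pics/s2c.png",cv2.resize(S[130:250,290:410],None,fx=4.5,fy=4.5,interpolation=cv2.INTER_CUBIC))
E
```

```text
[0.43848841 0.22817047 0.10134675] 2.8667 [0.2166189  0.61533335 1.09571593]
```

View pics/s2c.png

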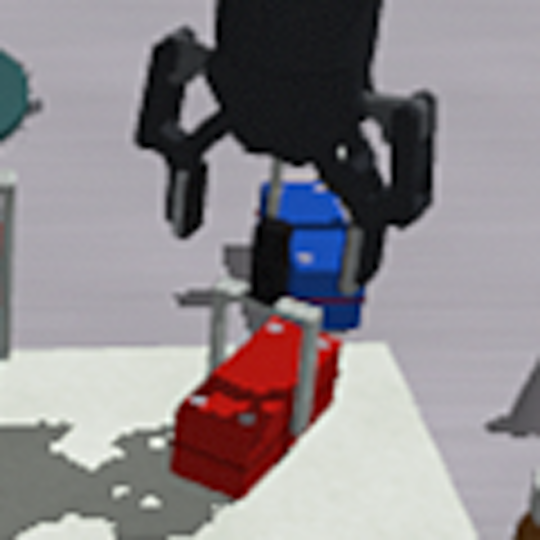

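The open fingers straddle the black stem (crop 270,260), one pad either side. I'll close on it.

Request:
{"fn": "jog_arm", "kwargs": {"motion": [[[0, 0, 0], [0, 0, 0], 0], [[0, 0, 0], [0, 0, 0], 0], [[0, 0, 0], [0, 0, 0], 0], [[0, 0, 0], [0, 0, 0], 0], [[0, 0, 0], [0, 0, 0], 0], [[0, 0, 0], [0, 0, 0], 0], [[0, 0, 0], [0, 0, 0], 0], [[0, 0, 0], [0, 0, 0], 0], [[0, 0, 0], [0, 0, 0], 0], [[0, 0, 0], [0, 0, 0], 0]], "newtons": 60}}

```text
t: 3.75
tool_pos: [0.4381, 0.2286, 0.1004]
tcp_rot: [0.316, 0.949, 0.001, 0.002]
force: [1.3, 1.0, 4.5]
gripper_width: 0.178
finger_force: 58.8
```

Request:
{"fn": "jog_arm", "kwargs": {"motion": [[[0, 0, 0], [0, 0, -4], 0], [[0, 0, 0], [0, 0, -14], 0], [[0, 0, 0], [0, 0, -26], 0], [[0, 0, 0], [0, 0, -40], 0], [[0, 0, 0], [0, 0, -54], 0], [[0, 0, 0], [0, 0, -68], 0], [[0, 0, 0], [0, 0, -80], 0], [[0, 0, 0], [0, 0, -88], 0], [[0, 0, 0], [0, 0, -90], 0], [[0, 0, 0], [0, 0, -90], 0], [[0, 0, 0], [0, 0, -90], 0], [[0, 0, 0], [0, 0, -90], 0]]}}

```text
t: 4.75
tool_pos: [0.4373, 0.2282, 0.1897]
tcp_rot: [0.316, 0.949, 0.0, 0.001]
force: [-0.3, -0.3, -4.0]
gripper_width: 0.18
finger_force: 58.7
```

Request:
{"fn": "jog_arm", "kwargs": {"motion": [[[0, 0, 0], [0, 0, 0], 0], [[0, 0, 0], [0, 0, 0], 0], [[0, 0, 0], [0, 0, 0], 0], [[0, 0, 0], [0, 0, 0], 0], [[0, 0, 0], [0, 0, 0], 0], [[0, 0, 0], [0, 0, 0], 0], [[0, 0, 0], [0, 0, 0], 0], [[0, 0, 0], [0, 0, 0], 0], [[0, 0, 0], [0, 0, 0], 0], [[0, 0, 0], [0, 0, 0], 0], [[0, 0, 0], [0, 0, 0], 0], [[0, 0, 0], [0, 0, 0], 0]]}}

```text
t: 5.75
tool_pos: [0.4376, 0.2284, 0.1903]
tcp_rot: [0.316, 0.949, 0.0, 0.002]
force: [0.9, 0.2, -3.7]
gripper_width: 0.174
finger_force: 58.7
```

Request:
{"fn": "jog_arm", "kwargs": {"motion": [[[0, 0, 0], [0, 0, 0], 0], [[0, 0, 0], [0, 0, 0], 0], [[0, 0, 0], [0, 0, 0], 0], [[0, 0, 0], [0, 0, 0], 0], [[0, 0, 0], [0, 0, 0], 0], [[0, 0, 0], [0, 0, 0], 0], [[0, 0, 0], [0, 0, 0], 0], [[0, 0, 0], [0, 0, 0], 0], [[0, 0, 0], [0, 0, 0], 0], [[0, 0, 0], [0, 0, 0], 0], [[0, 0, 0], [0, 0, 0], 0], [[0, 0, 0], [0, 0, 0], 0]]}}

```text
t: 6.75
tool_pos: [0.4376, 0.2284, 0.1903]
tcp_rot: [0.316, 0.949, 0.0, 0.002]
force: [-0.8, -0.1, -4.0]
gripper_width: 0.181
finger_force: 58.7
```

```bash
python3 - <<'E'
from h import *
s=read_state();print(s["tool_pos"],s["t"],s["force"],s["gripper_width"])
cv2.imwrite("pics/s3.png",read_camera("scene")[:,:,::-1])
S=cv2.imread("pics/s3.png")
cv2.imwrite("pics/s3c.png",cv2.resize(S[100:260,270:430],None,fx=3.7,fy=3.7,interpolation=cv2.INTER_CUBIC))
c=ray("top",234.3,162.3,.01);print("disc",c.round(4),proj("scene",c))
go((c[0],c[1],.20),np.radians(53.3))
E
```

```text
[0.43757592 0.22843972 0.19028116] 6.75 [-0.76962162 -0.06504317 -4.03607499] 0.1807275097591115
disc [0.6332 0.1768 0.01  ] (np.float64(333.90432440263794), np.float64(283.4064760085116))
turn [ 0.002  0.003 -0.002] shift mm [-187.6   75.9   -9. ]
```

View pics/s3c.png

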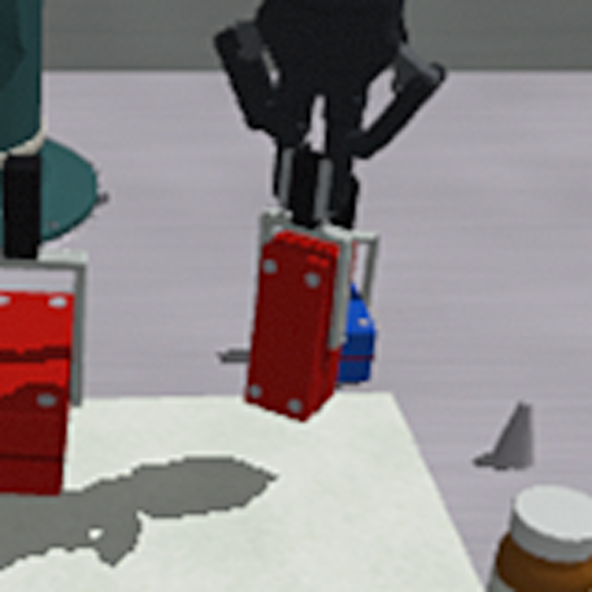

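The mould hangs nearly plumb (crop 290,325) with its foot about 58 mm up. The disc position agrees in both views. I'll carry it over smoothly.

Request:
{"fn": "jog_arm", "kwargs": {"motion": [[[0, 0, 0], [-1, 0, 0], 0], [[0, 0, 0], [-4, 2, 0], 0], [[0, 0, 0], [-9, 4, 0], 0], [[0, 0, 0], [-15, 6, 0], 0], [[0, 0, 0], [-22, 9, 0], 0], [[0, 0, 0], [-30, 12, 0], 0], [[0, 0, 0], [-39, 15, 0], 0], [[0, 0, 0], [-49, 19, 0], 0], [[0, 0, 0], [-60, 23, 0], 0], [[0, 0, 0], [-72, 28, 0], 0], [[0, 0, 0], [-84, 33, 0], 0], [[0, 0, 0], [-97, 38, 0], 0]]}}

```text
t: 7.8
tool_pos: [0.5394, 0.2002, 0.1905]
tcp_rot: [0.316, 0.949, 0.0, 0.002]
force: [-0.3, -0.2, -2.8]
gripper_width: 0.177
finger_force: 58.6
```

Request:
{"fn": "jog_arm", "kwargs": {"motion": [[[0, 0, 0], [-13, 5, 0], 0], [[0, 0, 0], [-25, 10, 0], 0], [[0, 0, 0], [-37, 15, 0], 0], [[0, 0, 0], [-48, 19, 0], 0], [[0, 0, 0], [-58, 23, 0], 0], [[0, 0, 0], [-67, 26, 0], 0], [[0, 0, 0], [-75, 29, 0], 0], [[0, 0, 0], [-82, 32, 0], 0], [[0, 0, 0], [-88, 34, 0], 0], [[0, 0, 0], [-93, 36, 0], 0], [[0, 0, 0], [-96, 38, 0], 0], [[0, 0, 0], [-97, 38, 0], 0]]}}

```text
t: 8.8
tool_pos: [0.6388, 0.173, 0.191]
tcp_rot: [0.316, 0.949, 0.001, 0.002]
force: [0.7, -0.5, -3.3]
gripper_width: 0.18
finger_force: 58.6
```

Request:
{"fn": "jog_arm", "kwargs": {"motion": [[[0, 0, 0], [0, 0, 0], 0], [[0, 0, 0], [0, 0, 0], 0], [[0, 0, 0], [0, 0, 0], 0], [[0, 0, 0], [0, 0, 0], 0], [[0, 0, 0], [0, 0, 0], 0], [[0, 0, 0], [0, 0, 0], 0], [[0, 0, 0], [0, 0, 0], 0], [[0, 0, 0], [0, 0, 0], 0], [[0, 0, 0], [0, 0, 0], 0], [[0, 0, 0], [0, 0, 0], 0], [[0, 0, 0], [0, 0, 0], 0], [[0, 0, 0], [0, 0, 0], 0]]}}

```text
t: 9.8
tool_pos: [0.6384, 0.173, 0.191]
tcp_rot: [0.316, 0.949, 0.0, 0.002]
force: [0.1, 0.5, -3.7]
gripper_width: 0.178
finger_force: 58.6
```

Request:
{"fn": "jog_arm", "kwargs": {"motion": [[[0, 0, 0], [0, 0, 3], 0], [[0, 0, 0], [0, 0, 7], 0], [[0, 0, 0], [0, 0, 11], 0], [[0, 0, 0], [0, 0, 15], 0], [[0, 0, 0], [0, 0, 19], 0], [[0, 0, 0], [0, 0, 23], 0], [[0, 0, 0], [0, 0, 27], 0], [[0, 0, 0], [0, 0, 30], 0], [[0, 0, 0], [0, 0, 32], 0], [[0, 0, 0], [0, 0, 33], 0], [[0, 0, 0], [0, 0, 33], 0], [[0, 0, 0], [0, 0, 33], 0]]}}

```text
t: 10.8
tool_pos: [0.6386, 0.173, 0.1581]
tcp_rot: [0.316, 0.949, 0.001, 0.002]
force: [0.9, -0.9, -3.5]
gripper_width: 0.174
finger_force: 58.6
```

```bash
python3 - <<'E'
from h import *
s=read_state();print(s["tool_pos"],s["t"],s["force"],s["gripper_width"])
cv2.imwrite("pics/s4.png",read_camera("scene")[:,:,::-1]);cv2.imwrite("pics/t4.png",read_camera("top")[:,:,::-1])
S=cv2.imread("pics/s4.png");T=cv2.imread("pics/t4.png")
cv2.imwrite("pics/m4.png",np.hstack([cv2.resize(S[150:320,260:410],None,fx=3,fy=3,interpolation=cv2.INTER_CUBIC),cv2.resize(T[110:280,180:290],None,fx=3,fy=3,interpolation=cv2.INTER_CUBIC)]))
E
```

```text
[0.63860341 0.17300134 0.15813099] 10.8 [ 0.85439409 -0.88712311 -3.50389334] 0.1740569315040282
```

View pics/m4.png

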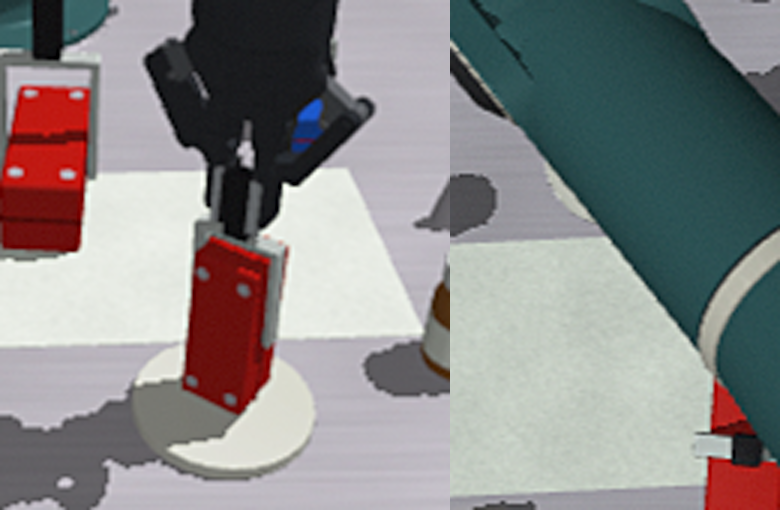

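It hangs over the disc, foot near its middle (crop 225,395). I'll lower it slowly.

Request:
{"fn": "jog_arm", "kwargs": {"motion": [[[0, 0, 0], [0, 0, 2], 0], [[0, 0, 0], [0, 0, 4], 0], [[0, 0, 0], [0, 0, 6], 0], [[0, 0, 0], [0, 0, 8], 0], [[0, 0, 0], [0, 0, 9], 0], [[0, 0, 0], [0, 0, 10], 0], [[0, 0, 0], [0, 0, 11], 0], [[0, 0, 0], [0, 0, 11.5], 0], [[0, 0, 0], [0, 0, 12], 0], [[0, 0, 0], [0, 0, 12.5], 0], [[0, 0, 0], [0, 0, 13], 0], [[0, 0, 0], [0, 0, 13], 0]]}}

```text
t: 11.9
tool_pos: [0.6385, 0.173, 0.1449]
tcp_rot: [0.316, 0.949, 0.0, 0.002]
force: [-0.1, -1.1, -3.5]
gripper_width: 0.178
finger_force: 58.7
```

Request:
{"fn": "jog_arm", "kwargs": {"motion": [[[0, 0, 0], [0, 0, 0.3], 0], [[0, 0, 0], [0, 0, 0.6], 0], [[0, 0, 0], [0, 0, 0.8], 0], [[0, 0, 0], [0, 0, 1], 0], [[0, 0, 0], [0, 0, 1], 0], [[0, 0, 0], [0, 0, 1], 0]]}}

```text
t: 12.4
tool_pos: [0.6386, 0.173, 0.144]
tcp_rot: [0.316, 0.949, 0.001, 0.002]
force: [0.1, -0.1, -4.3]
gripper_width: 0.178
finger_force: 58.7
```

No contact yet, so I'll step on in small amounts.

Request:
{"fn": "jog_arm", "kwargs": {"motion": [[[0, 0, 0], [0, 0, 0.3], 0], [[0, 0, 0], [0, 0, 0.6], 0], [[0, 0, 0], [0, 0, 0.9], 0], [[0, 0, 0], [0, 0, 1.0], 0], [[0, 0, 0], [0, 0, 1.0], 0], [[0, 0, 0], [0, 0, 1.0], 0]]}}

```text
t: 12.9
tool_pos: [0.6391, 0.1729, 0.1435]
tcp_rot: [0.316, 0.949, 0.001, 0.002]
force: [2.0, -1.8, 5.6]
gripper_width: 0.18
finger_force: 59.9
```

Request:
{"fn": "jog_arm", "kwargs": {"motion": [[[0, 0, 0], [0, 0, 0.3], 0], [[0, 0, 0], [0, 0, 0.6], 0], [[0, 0, 0], [0, 0, 0.8], 0], [[0, 0, 0], [0, 0, 0.8], 0], [[0, 0, 0], [0, 0, 0.8], 0], [[0, 0, 0], [0, 0, 0.8], 0]]}}

```text
t: 13.4
tool_pos: [0.6395, 0.1729, 0.1434]
tcp_rot: [0.316, 0.949, 0.001, 0.003]
force: [1.6, -2.6, 12.0]
gripper_width: 0.174
finger_force: 60.9
```

Contact came at z = 0.1435, as predicted for standing flat. I'll ease the load off, then open partly.

Request:
{"fn": "jog_arm", "kwargs": {"motion": [[[0, 0, 0], [0, 0, -0.5], 0], [[0, 0, 0], [0, 0, -1.0], 0], [[0, 0, 0], [0, 0, -1.2], 0], [[0, 0, 0], [0, 0, -1.2], 0], [[0, 0, 0], [0, 0, -1.2], 0]], "newtons": 20}}

```text
t: 13.82
tool_pos: [0.6388, 0.173, 0.1437]
tcp_rot: [0.316, 0.949, 0.001, 0.002]
force: [1.8, -0.9, 5.2]
gripper_width: 0.18
finger_force: 59.7
```

```bash
python3 - <<'E'
from h import *
s=read_state();print(s["tool_pos"],s["t"],s["force"],s["gripper_width"])
cv2.imwrite("pics/s5.png",read_camera("scene")[:,:,::-1])
S=cv2.imread("pics/s5.png")
cv2.imwrite("pics/s5c.png",cv2.resize(S[180:320,270:400],None,fx=4.2,fy=4.2,interpolation=cv2.INTER_CUBIC))
E
```

```text
[0.63884936 0.17299815 0.14365886] 13.8167 [ 1.79300285 -0.94747737  5.24776523] 0.1798185588646031
```

View pics/s5c.png

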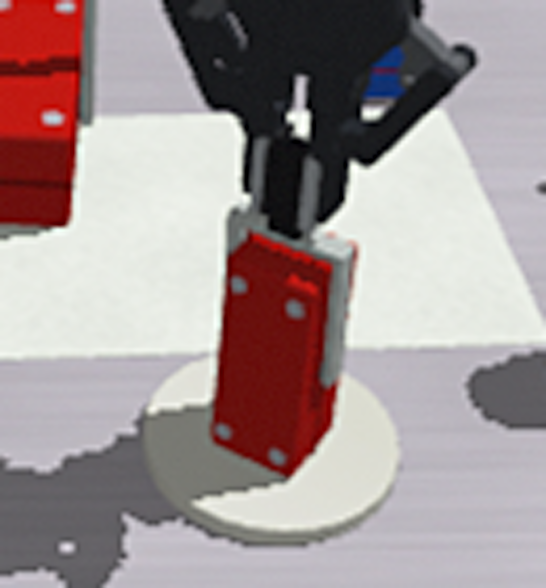

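The mould stands flat on the disc (foot at crop 275,440; disc centre about 270,445). I'll ease off a little more, then open gently and retreat straight up.

Request:
{"fn": "jog_arm", "kwargs": {"motion": [[[0, 0, 0], [0, 0, -0.4], 0], [[0, 0, 0], [0, 0, -0.6], 0], [[0, 0, 0], [0, 0, -0.6], 0], [[0, 0, 0], [0, 0, -0.6], 0.22], [[0, 0, 0], [0, 0, -0.6], 0.25], [[0, 0, 0], [0, 0, -0.6], 0.3], [[0, 0, 0], [0, 0, -0.6], 0.4], [[0, 0, 0], [0, 0, -0.6], 0.6], [[0, 0, 0], [0, 0, -0.6], 0.8], [[0, 0, 0], [0, 0, -0.6], 0.9], [[0, 0, 0], [0, 0, -0.6], 0.9], [[0, 0, 0], [0, 0, -0.6], 0.9]]}}

```text
t: 14.87
tool_pos: [0.6386, 0.173, 0.144]
tcp_rot: [0.316, 0.949, 0.0, 0.002]
force: [-0.3, 0.2, -0.6]
gripper_width: 0.9
finger_force: 0.0
```

Request:
{"fn": "jog_arm", "kwargs": {"motion": [[[0, 0, 0], [0, 0, -4], 0.9], [[0, 0, 0], [0, 0, -12], 0.9], [[0, 0, 0], [0, 0, -22], 0.9], [[0, 0, 0], [0, 0, -34], 0.9], [[0, 0, 0], [0, 0, -48], 0.9], [[0, 0, 0], [0, 0, -64], 0.9], [[0, 0, 0], [0, 0, -80], 0.9], [[0, 0, 0], [0, 0, -96], 0.9], [[0, 0, 0], [0, 0, -110], 0.9], [[0, 0, 0], [0, 0, -118], 0.9], [[0, 0, 0], [0, 0, -120], 0.9], [[0, 0, 0], [0, 0, -120], 0.9]]}}

```text
t: 15.87
tool_pos: [0.6383, 0.173, 0.2645]
tcp_rot: [0.316, 0.949, 0.001, 0.002]
force: [0.2, -0.5, -0.5]
gripper_width: 0.898
finger_force: 0.0
```

```bash
python3 - <<'E'
from h import *
s=read_state();print(s["tool_pos"],s["t"],s["force"],s["gripper_width"])
cv2.imwrite("pics/s6.png",read_camera("scene")[:,:,::-1])
S=cv2.imread("pics/s6.png")
cv2.imwrite("pics/s6c.png",cv2.resize(S[120:320,150:410],None,fx=2.9,fy=2.9,interpolation=cv2.INTER_CUBIC))
E
```

```text
[0.63828715 0.17297908 0.26449824] 15.8667 [ 0.17187379 -0.45583643 -0.4663305 ] 0.897559003513187
```

View pics/s6c.png

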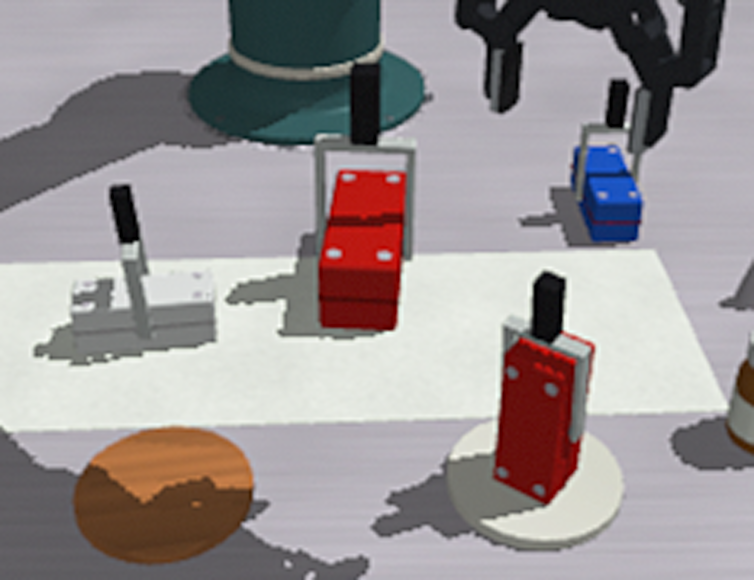

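The small red mould stands free on the marble disc (crop 540,420). The gripper is clear above it, and the white mould is undisturbed.

```bash
python3 -c "
from bench import *
print(close_job())"
```

```text
the job is handed in; nothing more can be done
None
```

The small red mould was lifted by its stem, hung until its heavy end sank, and now stands heavy end down near the middle of the marble disc, released; the white mould was not touched, and the job was handed in at about 16 s.

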